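Swap the slide box behind the bottles

ROBOT

A 6-joint arm with a two-finger parallel gripper is mounted at the origin on a cart in front of the work surface, level with it; the furniture and walls round the work are solid. World frame = base frame: x ahead of the robot, y to its left, z up, the work surface at z = 0. Lengths are in m, angles in rad, forces in N, time in s.
With the tool pointing down it reaches from about 0.225 to 0.875 m from the base axis. Payload 3.4 kg.
Tool frame: the origin (TCP) lies at the very end of the fingers, on their centre line; the grasp point (between the pads) lies 19 mm behind it; z points along the fingers, y is the line along which they close (so a half turn about z gives the same grasp; the last joint's range is limited). The gripper opens to 85 mm and grips with 20 to 120 N. Pads are 22 mm wide; open, the fingers measure 114 mm over their backs; the gripper's body (76 mm by 85 mm) begins 54 mm behind the grasp point. The pads swing forward as they close: fully open they stand 13 mm farther back than shut.
Start: joints at [1.096, 0.276, 1.505, -0, 1.361, -0.121], TCP at [0.199, 0.539, 0.231] pointing down, gripper open.
Joint ranges: [-2.89, 2.89], [-0.75, 2.08], [0.22, 2.7], [-1.18, 4.32], [0.11, 2.71], [-2.7, 2.7]. Speed limits (rad/s): [2.57, 2.57, 3.14, 3.14, 3.14, 3.14].

INTERFACE

Orientations are given as a unit quaternion [w, x, y, z].
In Python, from rig import get_state, optics, sign_off gives the robot as it stands.
- The arm moves only by the tool send_rows, never from a script. Its argument "increments" is a list of rows, each an object with "gripper": the gripper's target within -1 to 1 (shut at 1, half-way at 0, fully open at -1); "linear": the shift along the world's x, y, z in m, a list of three; "delta_rot": the turn, a rotation vector about the world's x, y, z in rad, a list of three. In form: [{"gripper": gripper, "linear": [dx, dy, dz], "delta_rot": [rx, ry, rz]}, ...]. A call has 1 to 8 rows; each row is the pose to reach, as a shift and turn from the pose commanded when the call began; what a row does not reach only later rows make up. A row lasts 1/10 s, in which the tool goes at most 50 mm and 8.59 degrees, less where a joint would pass 70% of its speed; a pose out of reach is approached as far as the arm can. A call with a gripper value outside its range is refused whole. The fingers move at their own pace and stop on an object; "newtons" is the grip in N (left out, the last holds). Time passes only in rows, so rows that repeat a pose let the fingers close. It gives the time, the measured TCP pose, the force, the opening and the grip force at its end, in the units of the state.
- get_state(): the state, without advancing time (a new reading comes with each control period).
- optics.get_image(name): name is "scene" or "top" or "wrist"; returns a dict with "pixels" (480x640x3 uint8, blue, green, red), "K" (3x3 intrinsics, pixels), "k1" (the pictures are not rectified: a ray, as slopes to the right and down, at radius r is drawn at 1 + k1 r^2 times it, then the intrinsics apply), "rvec" (rotation vector, rad) and "tvec" (3), from world to camera coordinates, as OpenCV has them; the wrist camera has in their place "T_tool_cam" (4x4, takes a point from camera to tool coordinates, whose origin is the TCP and whose axes are the flange's). Camera axes: x right, y down, z forward; pixel columns grow to the right and rows downward; lengths in m; the calibration is good to about 2 mm. A picture is of the moment at which its call begins: read the wrist's pose just before it. There is no depth.
- sign_off(): hands the job in; it is judged then, once.
The state is a dict: "clock": time; "qpos": joint angles; "qd": joint speeds; "effort": joint torques, N m; "position": TCP position; "ee_rot": TCP orientation; "contact_force": force on the tool from outside, world axes, zero at the start; "moment": the same for the moment, N m; "width": finger opening in m; "gripper_force": force on a finger pad.
Only numpy, scipy, OpenCV 4.12 (cv2) and the standard library are available. Lean on these libraries where they do the work, as an engineer would, in place of code of your own. Each camera call takes 0.05 s, during which the arm holds its last target. There are 200 camera calls.

TASK

Swap the slide box in the trough of the white stand for the one lying on the bench: first clear the two bottles in front of it off the stand onto the steel tray, upright. Then take the box out of the trough and lay it lengthwise in the middle of the cork pad, and lay the other box lengthwise in the middle of the trough. Last, stand each bottle back on the very ring it came from; leave the third bottle, on the bench, alone.

Things in the scene. Friction and masses are not known exactly. Their poses are not given: they have to be found in the camera images.
- stand: White plastic reagent stand, 190 x 152 mm, fixed to the bench. Origin: centre of its underside on the bench; x points to its back, y to its left (seen from the robot), z up. Its front part, x = -95 to -29 mm, is a ledge 22 mm high with two grey ring marks of 60 mm across, centred at x = -62, y = +43 and -43 mm; one bottle stands in each. Behind it, x = -29 to +91 mm, is a sunken trough, 120 x 144 mm inside, floor 4 mm above the bench, side and back walls 16 mm high.
- trough (a point): Centre of the floor of the trough, in the stand's frame at x = +31, y = 0, z = 4 mm. Same axes as the stand.
- spill_tray: Flat steel sheet tray, 90 x 140 mm (x, y), 3 mm thick, rim 4.5 mm high, fixed. Origin: centre of its underside on the bench; y along its length. Empty at the start; room for both bottles side by side along y.
- pad: Plain brown cork pad, 60 x 120 mm (x, y), 4 mm thick, fixed. Origin: centre of its underside on the bench; y along its length. Empty at the start.
- amber_center (a point): Large brown bottle, black cap, 45 mm in diameter, 92 mm tall (round body up to about 60 mm, then shoulder and cap), 140 g, standing on one of the two rings of the stand. This point is its centre, 46 mm above its underside; z along its axis.
- dropper_center (a point): Small brown dropper bottle, 31 mm in diameter, 70 mm tall (round body up to about 45 mm, then shoulder and top), 50 g, standing on the other ring of the stand. This point is its centre, 35 mm above its underside; z along its axis.
- old_box_center (a point): The green plastic slide box, 36 x 91 x 32 mm (x, y, z), closed, lying flat, in the trough of the stand behind the bottles at the start; it goes to the pad. This point is its centre, 16 mm above its underside; its y axis runs along its 91 mm length, z up. It is gripped across its 36 mm width; 60 g.
- new_box_center (a point): The green plastic slide box, 36 x 91 x 32 mm (x, y, z), closed, lying flat, on the bare bench at the start, the same as the one in the trough; it goes into the trough. This point is its centre, 16 mm above its underside; its y axis runs along its 91 mm length, z up. It is gripped across its 36 mm width; 60 g.
- spare_center (a point): Another large brown bottle, 45 mm in diameter, 92 mm tall, standing on the bench beside the microscope: not part of the job, to be left alone. This point is its centre, 46 mm above the bench.

How it is judged:
On the way, in this order (a step that is already met when the one before it is completed fails the run):
1. both bottles stand upright on the steel tray, the box in the trough not yet taken (x of amber_center in the frame of spill_tray between -0.045 and 0.045 m and y of amber_center in the frame of spill_tray between -0.07 and 0.07 m and angle between each of amber_center, dropper_center's own z axis and vertical below 0.12 rad and height (world z) of amber_center below 0.061 m and x of dropper_center in the frame of spill_tray between -0.045 and 0.045 m and y of dropper_center in the frame of spill_tray between -0.07 and 0.07 m and height (world z) of dropper_center below 0.05 m and distance of old_box_center from where it was at the start of the episode below 0.02 m), for 0.2 s.
2. the box from the trough lies on the cork pad, the bottles still on the steel tray (x of amber_center in the frame of spill_tray between -0.045 and 0.045 m and y of amber_center in the frame of spill_tray between -0.07 and 0.07 m and angle between each of amber_center, dropper_center's own z axis and vertical below 0.12 rad and height (world z) of amber_center below 0.061 m and x of dropper_center in the frame of spill_tray between -0.045 and 0.045 m and y of dropper_center in the frame of spill_tray between -0.07 and 0.07 m and height (world z) of dropper_center below 0.05 m and horizontal distance between old_box_center and pad below 0.018 m and angle between the y axis of old_box_center and the y axis of pad, either way round below 0.25 rad and angle between old_box_center's own z axis and vertical below 0.1 rad and height (world z) of old_box_center below 0.026 m), for 0.2 s.
3. the other box lies in the trough, the bottles still on the steel tray (x of amber_center in the frame of spill_tray between -0.045 and 0.045 m and y of amber_center in the frame of spill_tray between -0.07 and 0.07 m and angle between each of amber_center, dropper_center's own z axis and vertical below 0.12 rad and height (world z) of amber_center below 0.061 m and x of dropper_center in the frame of spill_tray between -0.045 and 0.045 m and y of dropper_center in the frame of spill_tray between -0.07 and 0.07 m and height (world z) of dropper_center below 0.05 m and horizontal distance between new_box_center and trough below 0.018 m and angle between the y axis of new_box_center and the y axis of stand, either way round below 0.25 rad and angle between new_box_center's own z axis and vertical below 0.1 rad and height (world z) of new_box_center below 0.026 m), for 0.2 s.
4. both bottles stand upright back where they came from (distance of each of amber_center, dropper_center from where it was at the start of the episode below 0.015 m and angle between each of amber_center, dropper_center's own z axis and vertical below 0.1 rad), for 0.2 s.
At the end, for the whole second after the job is handed in: Each bottle upright within 15 mm of where it began; the box from the trough flat on the pad, the other flat in the trough, each within 18 mm of the middle and 14 degrees of lengthwise; all released, at rest; third bottle not moved over 20 mm (all of step 4 and horizontal distance between old_box_center and pad below 0.018 m and angle between the y axis of old_box_center and the y axis of pad, either way round below 0.25 rad and angle between each of old_box_center, new_box_center's own z axis and vertical below 0.1 rad and height (world z) of each of old_box_center, new_box_center below 0.026 m and horizontal distance between new_box_center and trough below 0.018 m and angle between the y axis of new_box_center and the y axis of stand, either way round below 0.25 rad and linear speed of each of amber, dropper, old_box, new_box below 0.02 m/s and angular speed of each of amber, dropper, old_box, new_box below 0.3 rad/s and contact force between the fingers and amber below 0.1 N and contact force between the fingers and dropper below 0.1 N and contact force between the fingers and old_box below 0.1 N and contact force between the fingers and new_box below 0.1 N); the robot touches nothing.
It fails at once if a bottle is tipped (over 30 degrees) (angle between any of amber_center, dropper_center's own z axis and vertical above 0.52 rad).
It fails at once if the third bottle on the bench is moved (over 20 mm) (distance of spare_center from where it was at the start of the episode above 0.02 m).
It also fails if it takes over 134 s, if anything falls off the work surface, if the arm or the gripper's body presses on something with over 40 N, if the wrist force passes 120 N, or if a joint passes its speed limit or range.

## Working session

There is one attempt and no reset: what is moved stays moved. The work goes in short steps, Python scripts to look and compute and a tool call to move; the robot and the scene stay as the last step left them, time stands still between calls to the robot, and variables do not carry over. Pictures are saved under pics/ and viewed, at most 14 in all, crops included, and the job is handed in when it is done.

Besides the shell and the picture viewer there is one more tool, called after "Call:" by a JSON object that holds its "name" and its "arguments". send_rows: Moves the arm, as the interface text tells. Its arguments: {"type":"object","properties":{"increments":{"type":"array"},"newtons":{"type":"number"}},"required":["increments"]}

```bash
mkdir -p pics; ls; python3 - <<'E'
from rig import get_state, optics
import cv2,pickle
s=get_state();print(s)
for n in("scene","top"):
    im=optics.get_image(n);cv2.imwrite(f"pics/{n}0.png",im["pixels"]);pickle.dump(im,open(f"{n}0.pkl","wb"));print(n,im["K"],im["k1"],im["rvec"],im["tvec"])
E
```

```text
pics
{'clock': 0.0, 'qpos': array([ 1.09600380e+00,  2.76597893e-01,  1.50611478e+00,  4.05086128e-05,
        1.36070145e+00, -1.21034241e-01]), 'qd': array([ 0.00013243,  0.00135866,  0.00059558, -0.00099351, -0.00080068,
        0.00094202]), 'effort': array([-1.31092856e-04, -4.16769826e+01, -2.45803410e+01, -4.87973994e-04,
        1.11842790e-02, -5.99075605e-06]), 'position': array([0.19896621, 0.53892684, 0.23044537]), 'ee_rot': array([-2.86257659e-04,  1.75962373e-01,  9.84396472e-01, -8.64806193e-04]), 'contact_force': array([-0.68225234, -0.22179879, -0.28963124]), 'moment': array([-0.03730882, -0.00436618,  0.04959767]), 'gripper_force': 0.0, 'width': 0.08552076011698663}
scene [[570.89066877   0.         323.62286021]
 [  0.         570.89066877 243.03426872]
 [  0.           0.           1.        ]] 0.030378589782502477 [ 1.97084481 -0.57445622  0.35423584] [-0.43505318  0.2298798   0.63410166]
top [[529.45806719   0.         305.66804324]
 [  0.         529.45806719 239.26677608]
 [  0.           0.           1.        ]] -0.05632519612274421 [ 2.1185275  -2.15546057  0.19565185] [0.11459815 0.55439583 0.94633119]
```

View pics/scene0.png

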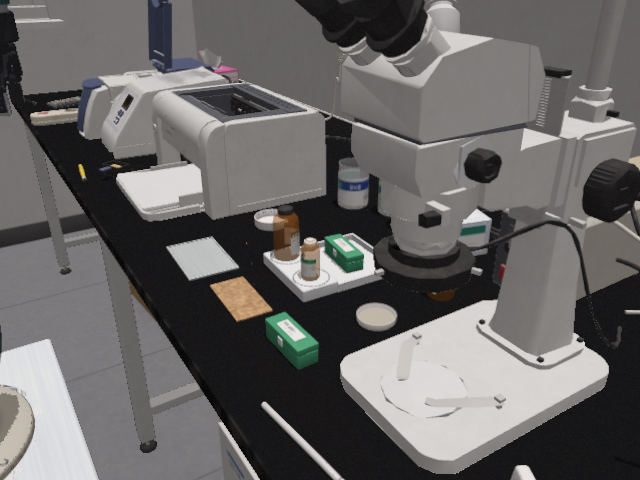

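View pics/top0.png

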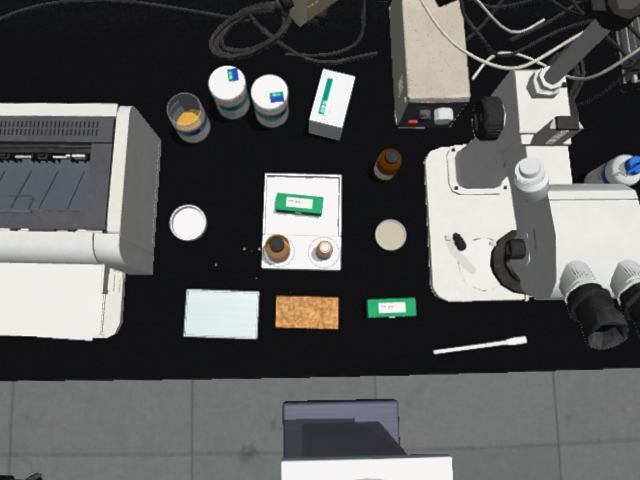

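The top view shows the amber bottle at about (278,248) and the dropper at (323,249) on the stand. The old box is at (298,204), the tray at (221,314), the pad at (307,312), the new box at (391,307) and the spare at (387,163). Next I'll enlarge both views.

```bash
cat > h.py <<'E'
import numpy as np,cv2,pickle
from scipy.spatial.transform import Rotation as R
def cam(im,st=None):
    if "rvec" in im:
        A=cv2.Rodrigues(np.array(im["rvec"],float))[0];return A.T,-A.T@np.ravel(im["tvec"])
    q=st["ee_rot"];T=np.eye(4);T[:3,:3]=R.from_quat(q,scalar_first=True).as_matrix();T[:3,3]=st["position"]
    C=T@np.array(im["T_tool_cam"]);return C[:3,:3],C[:3,3]
def dist(im): return np.array([im["k1"],0,0,0,0.])
def ray(im,uv,st=None):
    A,c=cam(im,st);p=cv2.undistortPoints(np.array([[uv]],float),np.array(im["K"]),dist(im))[0,0]
    d=A@np.array([p[0],p[1],1]);return c,d/np.linalg.norm(d)
def onz(im,uv,z,st=None):
    c,d=ray(im,uv,st);return c+d*(z-c[2])/d[2]
def tri(*rs):
    M=sum(np.eye(3)-np.outer(d,d) for c,d in rs);b=sum((np.eye(3)-np.outer(d,d))@c for c,d in rs)
    p=np.linalg.solve(M,b);return p,[np.linalg.norm(np.cross(p-c,d)) for c,d in rs]
def proj(im,P,st=None):
    A,c=cam(im,st);return cv2.projectPoints(np.array([P],float),cv2.Rodrigues(A.T)[0],-A.T@c,np.array(im["K"]),dist(im))[0].reshape(-1,2)
E
python3 - <<'E'
from h import *
s,t=[pickle.load(open(n+"0.pkl","rb")) for n in("scene","top")]
print(proj(t,[.199,.539,.231]),proj(t,[0,0,0]),cam(s)[1],cam(t)[1])
c=t["pixels"][160:350,170:430];cv2.imwrite("pics/topc.png",cv2.resize(c,None,fx=3,fy=3,interpolation=2))
c=s["pixels"][190:370,150:410];cv2.imwrite("pics/scenec.png",cv2.resize(c,None,fx=3,fy=3,interpolation=2))
E
```

```text
[[ 12.31329477 465.10892572]] [[368.49159705 543.19066281]] [ 0.11788635 -0.62551422  0.48891276] [0.38708838 0.11770863 1.02583501]
```

View pics/topc.png

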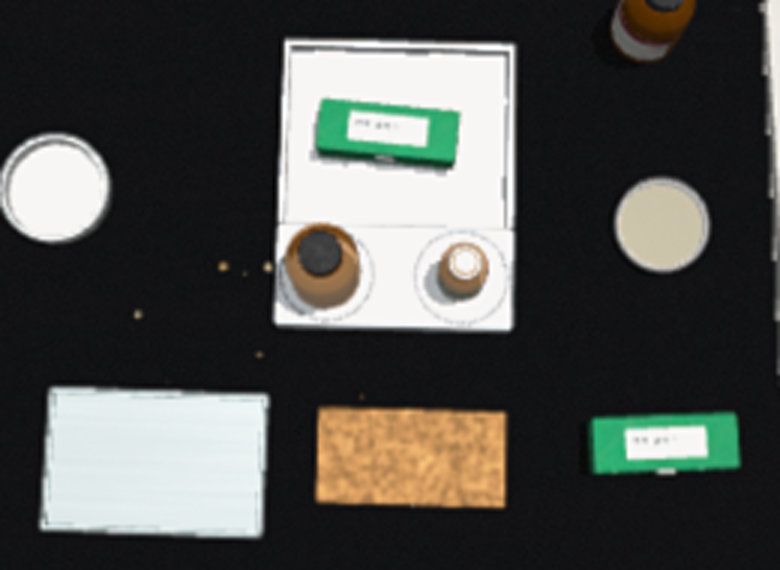

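View pics/scenec.png

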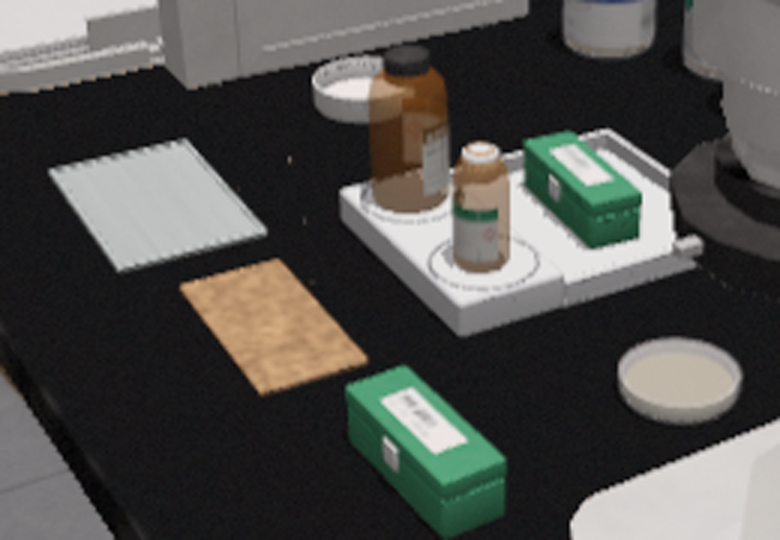

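Positions read off the two enlarged crops:

| Item | Top crop | Scene crop |
|---|---|---|
| amber cap | (321,253) | (406,55) |
| dropper tip | (465,261) | (481,152) |
| old box top face centre | (389,129) | (582,168) |
| new box top face centre | (665,442) | (425,424) |

I also read the pad, tray and stand corners. Now I'll triangulate.

```bash
python3 - <<'E'
from h import *
np.set_printoptions(precision=4,suppress=True)
s,t=[pickle.load(open(n+"0.pkl","rb")) for n in("scene","top")]
T=lambda a:(170+(a[0]-1)/3,160+(a[1]-1)/3)
S=lambda a:(150+(a[0]-1)/3,190+(a[1]-1)/3)
D=dict(amber=((321,253),(406,55)),drop=((465,261),(481,152)),
ring_l=((326,275),(410,203)),ring_r=((462,278),(484,262)),
o1=((323,98),(525,142)),o2=((460,110),(572,132)) ,new=((665,442),(425,424)),old=((389,129),(582,168)))
D["o1"]=((323,98),(572,132));D["o2"]=((460,110),(640,190));D["o3"]=((317,149),(525,142));D["o4"]=((455,159),(592,208))
for i,(a,b) in enumerate(zip([(590,417),(737,412),(740,466),(592,472)],[(403,367),(505,457),(447,487),(347,385)])):D[f"n{i}"]=(a,b)
for i,(a,b) in enumerate(zip([(318,407),(507,410),(506,507),(316,502)],[(278,260),(368,357),(263,391),(180,288)])):D[f"pad{i}"]=(a,b)
for i,(a,b) in enumerate(zip([(50,387),(269,394),(262,538),(40,530)],[(185,139),(266,231),(120,270),(50,172)])):D[f"tray{i}"]=(a,b)
P={}
for k,(a,b) in D.items():
    p,e=tri(ray(t,T(a)),ray(s,S(b)));P[k]=p;print(k,p,round(e[0]*1000,1))
for k,z,L in (("pad",.004,[(318,407),(507,410),(506,507),(316,502)]),("tray",.004,[(50,387),(269,394),(262,538),(40,530)]),
  ("stand ledge",.022,[(278,226),(515,229),(513,330),(274,329)]),("walls",.016,[(285,38),(515,43)]),
  ("old",.036,[(323,98),(460,110),(455,159),(317,149)]),("new",.032,[(590,417),(737,412),(740,466),(592,472)])):
    q=np.array([onz(t,T(a),z) for a in L]);d=q[1]-q[0];print(k,q[:,:2].tolist(),"c",q.mean(0),"yaw of y axis",np.degrees(np.arctan2(d[0],-d[1])),np.linalg.norm(d))
print("stand fr bottom",onz(s,S((462,333)),0))
E
```

```text
amber [0.5379 0.1565 0.1122] 0.5
drop [0.5355 0.0716 0.0876] 0.2
ring_l [0.5386 0.1577 0.0176] 0.1
ring_r [0.5353 0.0703 0.0211] 0.6
o1 [0.6518 0.1576 0.0344] 0.6
o2 [0.6411 0.0702 0.036 ] 0.5
new [ 0.4282 -0.0538  0.0291] 0.5
old [0.6308 0.1155 0.0334] 0.4
o3 [0.619  0.1613 0.0344] 1.4
o4 [0.6101 0.0739 0.0316] 0.3
n0 [ 0.4438 -0.007   0.0288] 0.6
n1 [ 0.4448 -0.0989  0.0323] 0.7
n2 [ 0.4126 -0.1003  0.0297] 0.7
n3 [ 0.4112 -0.0075  0.0302] 1.3
pad0 [0.4555 0.1642 0.0017] 0.1
pad1 [0.4504 0.0433 0.0046] 0.8
pad2 [0.3905 0.045  0.0044] 0.9
pad3 [0.3959 0.1658 0.0014] 1.0
tray0 [0.4708 0.3365 0.0039] 0.0
tray1 [0.4636 0.1958 0.0035] 0.6
tray2 [0.3741 0.2001 0.003 ] 1.2
tray3 [0.3814 0.3413 0.0022] 1.4
pad [[0.4552281351698052, 0.1641424821771748], [0.45118307875424923, 0.04292255305871348], [0.3896605881680773, 0.04526968492825777], [0.3949920488193268, 0.16597551402491767]] c [0.4228 0.1046 0.004 ] yaw of y axis -1.9112261007219167 0.12128740122902221
tray [[0.47078718453367635, 0.336462087498499], [0.4640801261894575, 0.1955244177242434], [0.3729966778163999, 0.20037839088233375], [
[... 409 characters left out ...]
, 0.1833346274100694], [0.6917321678547831, 0.03155077665683284]] c [0.6946 0.1074 0.016 ] yaw of y axis -2.165150178495871 0.15189228958656084
old [[0.6508761843653436, 0.15779235076883602], [0.6415566440999114, 0.06995890269900479], [0.6093990973692984, 0.07392329954689279], [0.61734659768246, 0.16191085690516843]] c [0.6298 0.1159 0.036 ] yaw of y axis -6.056689278339078 0.08832648770665995
new [[0.4441031868953385, -0.0067985347173752375], [0.4454154152073986, -0.09927963048135757], [0.411832603826484, -0.09946227525565879], [0.41002772467802695, -0.006816724837414023]] c [ 0.4278 -0.0531  0.032 ] yaw of y axis 0.8129239635526104 0.09249040499884215
stand fr bottom [0.5057 0.0435 0.    ]
```

Heights and sizes agree with the text: amber top 112 mm, dropper top 88 mm, box tops about 33 mm, and the stand yawed about -2°. All grips will be along world x. First I move above the amber bottle.

Call:
{"name": "send_rows", "arguments": {"increments": [{"gripper": -1, "linear": [0.04, -0.03, 0], "delta_rot": [0, 0, -0.13]}, {"gripper": -1, "linear": [0.07, -0.065, 0], "delta_rot": [0, 0, -0.27]}, {"gripper": -1, "linear": [0.1, -0.1, 0], "delta_rot": [0, 0, -0.4]}, {"gripper": -1, "linear": [0.13, -0.135, 0], "delta_rot": [0, 0, -0.54]}, {"gripper": -1, "linear": [0.16, -0.17, 0], "delta_rot": [0, 0, -0.68]}, {"gripper": -1, "linear": [0.19, -0.205, 0], "delta_rot": [0, 0, -0.82]}, {"gripper": -1, "linear": [0.215, -0.24, 0], "delta_rot": [0, 0, -0.95]}, {"gripper": -1, "linear": [0.24, -0.27, 0], "delta_rot": [0, 0, -1.08]}], "newtons": 30}}

```text
clock: 0.9
position: [0.4398, 0.2674, 0.231]
ee_rot: [-0.0, 0.659, 0.752, -0.0]
contact_force: [0.0, -0.1, -0.1]
width: 0.0856
gripper_force: 0.0
```

Call:
{"name": "send_rows", "arguments": {"increments": [{"gripper": -1, "linear": [0.033, -0.037, 0], "delta_rot": [0, 0, -0.08]}, {"gripper": -1, "linear": [0.066, -0.075, 0], "delta_rot": [0, 0, -0.165]}, {"gripper": -1, "linear": [0.098, -0.111, 0], "delta_rot": [0, 0, -0.165]}, {"gripper": -1, "linear": [0.098, -0.111, 0], "delta_rot": [0, 0, -0.165]}, {"gripper": -1, "linear": [0.098, -0.111, 0], "delta_rot": [0, 0, -0.165]}]}}

```text
clock: 1.4
position: [0.5374, 0.1574, 0.2305]
ee_rot: [-0.001, 0.718, 0.696, -0.001]
contact_force: [0.3, 0.6, 0.9]
width: 0.0853
gripper_force: 0.0
```

```bash
python3 - <<'E'
from rig import get_state, optics
from h import *
s=get_state();im=optics.get_image("wrist");pickle.dump((s,im),open("w1.pkl","wb"))
cv2.imwrite("pics/w1.png",im["pixels"]);print(s["position"],s["ee_rot"])
for n,p in dict(ambertop=[.538,.1565,.114],droptop=[.5355,.071,.092]).items():print(n,proj(im,p,s))
E
```

```text
[0.53737676 0.1574365  0.23052928] [-7.26038599e-04  7.17856776e-01  6.96190171e-01 -6.05748895e-04]
ambertop [[318.28281187 238.09890111]]
droptop [[318.47034463 324.89692896]]
```

View pics/w1.png

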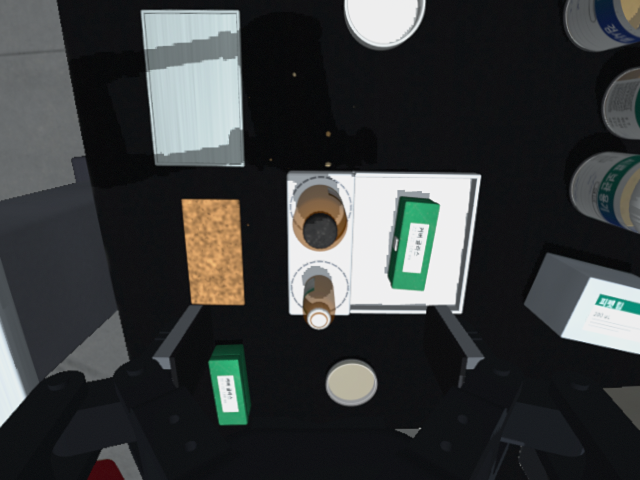

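The wrist picture shows the amber cap top at (319,229), the dropper tip at (319,320), and the old box label at (416,246). I'll cross-check these against the first two views.

```bash
python3 - <<'E'
from h import *
np.set_printoptions(precision=4,suppress=True)
s,t=[pickle.load(open(n+"0.pkl","rb")) for n in("scene","top")];st,w=pickle.load(open("w1.pkl","rb"))
T=lambda a:(170+(a[0]-1)/3,160+(a[1]-1)/3)
S=lambda a:(150+(a[0]-1)/3,190+(a[1]-1)/3)
print(cam(w,st)[1])
for n,a,b,c in(("amber",(321,253),(406,55),(320,230)),("drop",(465,261),(481,152),(319,319))):
    print(n,tri(ray(t,T(a)),ray(s,S(b)),ray(w,c,st)),tri(ray(t,T(a)),ray(w,c,st)))
print("wrist rings",onz(w,(320,213),.022,st),onz(w,(320,287),.022,st))
for c in ((288,172),(288,314),(481,174),(465,313)):print(onz(w,c,.02,st))
for c in ((142,11),(239,9),(244,166),(155,166)):print("tray",onz(w,c,.004,st))
for c in ((182,200),(240,198),(244,304),(189,304)):print("pad",onz(w,c,.004,st))
for c in ((403,196),(440,204),(425,290),(391,286)):print("old",onz(w,c,.036,st))
E
```

```text
[0.541  0.2351 0.3728]
amber (array([0.539 , 0.1591, 0.1099]), [np.float64(0.002589625993223878), np.float64(0.0012070619965936676), np.float64(0.0023885726093874253)]) (array([0.5397, 0.1576, 0.0964]), [np.float64(0.0004085134525934205), np.float64(0.0004085134525932217)])
drop (array([0.5359, 0.0725, 0.0865]), [np.float64(0.0010313550193291998), np.float64(0.0006452097622803895), np.float64(0.0009755454878305321)]) (array([0.536 , 0.0714, 0.0826]), [np.float64(3.566108030447675e-05), np.float64(3.566108030469911e-05)])
wrist rings [0.5394 0.1543 0.022 ] [0.5371 0.075  0.022 ]
[0.51   0.1949 0.02  ]
[0.5016 0.0432 0.02  ]
[0.6959 0.1879 0.02  ]
[0.6936 0.0382 0.02  ]
tray [0.3835 0.3432 0.004 ]
tray [0.4721 0.3404 0.004 ]
tray [0.4649 0.2005 0.004 ]
tray [0.3749 0.2038 0.004 ]
pad [0.3977 0.1683 0.004 ]
pad [0.458  0.1684 0.004 ]
pad [0.4511 0.0484 0.004 ]
pad [0.3887 0.0499 0.004 ]
old [0.6173 0.1715 0.036 ]
old [0.6525 0.1629 0.036 ]
old [0.6433 0.0748 0.036 ]
old [0.6087 0.0803 0.036 ]
```

Call:
{"name": "send_rows", "arguments": {"increments": [{"gripper": -1, "linear": [0, 0, -0.04], "delta_rot": [0, 0, 0]}, {"gripper": -1, "linear": [0, 0, -0.085], "delta_rot": [0, 0, 0]}, {"gripper": -1, "linear": [0, 0, -0.13], "delta_rot": [0, 0, 0]}, {"gripper": -1, "linear": [0, 0, -0.16], "delta_rot": [0, 0, 0]}, {"gripper": -1, "linear": [0, 0, -0.182], "delta_rot": [0, 0, 0]}, {"gripper": -1, "linear": [0, 0, -0.182], "delta_rot": [0, 0, 0]}, {"gripper": 1, "linear": [0, 0, -0.182], "delta_rot": [0, 0, 0]}, {"gripper": 1, "linear": [0, 0, -0.182], "delta_rot": [0, 0, 0]}]}}

```text
clock: 2.25
position: [0.5381, 0.1593, 0.051]
ee_rot: [0.001, 0.717, 0.698, 0.001]
contact_force: [-0.7, -1.0, 0.4]
width: 0.059
gripper_force: 0.0
```

Call:
{"name": "send_rows", "arguments": {"increments": [{"gripper": 1, "linear": [0, 0, 0], "delta_rot": [0, 0, 0]}, {"gripper": 1, "linear": [0, 0, 0], "delta_rot": [0, 0, 0]}, {"gripper": 1, "linear": [0, 0, 0], "delta_rot": [0, 0, 0]}, {"gripper": 1, "linear": [0, 0, 0], "delta_rot": [0, 0, 0]}, {"gripper": 1, "linear": [0, 0, 0], "delta_rot": [0, 0, 0]}, {"gripper": 1, "linear": [0, 0, 0], "delta_rot": [0, 0, 0]}]}}

```text
clock: 2.85
position: [0.5383, 0.1589, 0.0512]
ee_rot: [0.001, 0.717, 0.697, 0.002]
contact_force: [-1.6, 0.8, 7.4]
width: 0.0444
gripper_force: 30.5
```

Call:
{"name": "send_rows", "arguments": {"increments": [{"gripper": 1, "linear": [0, 0, 0.015], "delta_rot": [0, 0, 0]}, {"gripper": 1, "linear": [0, 0, 0.035], "delta_rot": [0, 0, 0]}, {"gripper": 1, "linear": [-0.01, 0.015, 0.05], "delta_rot": [0, 0, 0]}, {"gripper": 1, "linear": [-0.033, 0.042, 0.05], "delta_rot": [0, 0, 0]}, {"gripper": 1, "linear": [-0.058, 0.073, 0.05], "delta_rot": [0, 0, 0]}, {"gripper": 1, "linear": [-0.083, 0.104, 0.05], "delta_rot": [0, 0, 0]}, {"gripper": 1, "linear": [-0.104, 0.13, 0.05], "delta_rot": [0, 0, 0]}, {"gripper": 1, "linear": [-0.114, 0.143, 0.05], "delta_rot": [0, 0, 0]}]}}

```text
clock: 3.65
position: [0.421, 0.303, 0.0997]
ee_rot: [-0.0, 0.716, 0.698, -0.0]
contact_force: [0.7, -1.4, -0.6]
width: 0.0442
gripper_force: 31.1
```

Call:
{"name": "send_rows", "arguments": {"increments": [{"gripper": 1, "linear": [0, 0, -0.015], "delta_rot": [0, 0, 0]}, {"gripper": 1, "linear": [0, 0, -0.035], "delta_rot": [0, 0, 0]}, {"gripper": 1, "linear": [0, 0, -0.05], "delta_rot": [0, 0, 0]}, {"gripper": 1, "linear": [0, 0, -0.06], "delta_rot": [0, 0, 0]}, {"gripper": 1, "linear": [0, 0, -0.065], "delta_rot": [0, 0, 0]}, {"gripper": 1, "linear": [0, 0, -0.068], "delta_rot": [0, 0, 0]}, {"gripper": 1, "linear": [0, 0, -0.068], "delta_rot": [0, 0, 0]}, {"gripper": 1, "linear": [0, 0, -0.068], "delta_rot": [0, 0, 0]}]}}

```text
clock: 4.45
position: [0.4237, 0.3015, 0.0322]
ee_rot: [0.0, 0.717, 0.697, 0.001]
contact_force: [-0.0, -0.3, 3.4]
width: 0.0441
gripper_force: 31.5
```

Call:
{"name": "send_rows", "arguments": {"increments": [{"gripper": -1, "linear": [0, 0, 0], "delta_rot": [0, 0, 0]}, {"gripper": -1, "linear": [0, 0, 0], "delta_rot": [0, 0, 0]}, {"gripper": -1, "linear": [0, 0, 0], "delta_rot": [0, 0, 0]}, {"gripper": -1, "linear": [0, 0, 0], "delta_rot": [0, 0, 0]}, {"gripper": -1, "linear": [0, 0, 0.02], "delta_rot": [0, 0, 0]}, {"gripper": -1, "linear": [0, 0, 0.05], "delta_rot": [0, 0, 0]}, {"gripper": -1, "linear": [0, 0, 0.09], "delta_rot": [0, 0, 0]}, {"gripper": -1, "linear": [0, 0, 0.12], "delta_rot": [0, 0, 0]}]}}

```text
clock: 5.25
position: [0.4236, 0.3017, 0.1533]
ee_rot: [0.0, 0.717, 0.697, 0.001]
contact_force: [0.8, 0.7, -0.3]
width: 0.0855
gripper_force: 0.0
```

Call:
{"name": "send_rows", "arguments": {"increments": [{"gripper": -1, "linear": [0.016, -0.033, 0], "delta_rot": [0, 0, 0]}, {"gripper": -1, "linear": [0.036, -0.073, 0], "delta_rot": [0, 0, 0]}, {"gripper": -1, "linear": [0.056, -0.114, 0], "delta_rot": [0, 0, 0]}, {"gripper": -1, "linear": [0.076, -0.155, 0], "delta_rot": [0, 0, 0]}, {"gripper": -1, "linear": [0.096, -0.196, 0], "delta_rot": [0, 0, 0]}, {"gripper": -1, "linear": [0.112, -0.228, 0], "delta_rot": [0, 0, 0]}, {"gripper": -1, "linear": [0.112, -0.228, 0], "delta_rot": [0, 0, 0]}]}}

```text
clock: 5.95
position: [0.5377, 0.0694, 0.1512]
ee_rot: [0.001, 0.719, 0.695, 0.0]
contact_force: [0.1, -0.1, 0.3]
width: 0.0856
gripper_force: 0.0
```

Call:
{"name": "send_rows", "arguments": {"increments": [{"gripper": -1, "linear": [0, 0, -0.03], "delta_rot": [0, 0, 0]}, {"gripper": -1, "linear": [0, 0, -0.065], "delta_rot": [0, 0, 0]}, {"gripper": -1, "linear": [0, 0, -0.1], "delta_rot": [0, 0, 0]}, {"gripper": -1, "linear": [0, 0, -0.119], "delta_rot": [0, 0, 0]}, {"gripper": -1, "linear": [0, 0, -0.119], "delta_rot": [0, 0, 0]}, {"gripper": 1, "linear": [0, 0, -0.119], "delta_rot": [0, 0, 0]}, {"gripper": 1, "linear": [0, 0, -0.119], "delta_rot": [0, 0, 0]}, {"gripper": 1, "linear": [0, 0, -0.119], "delta_rot": [0, 0, 0]}]}}

```text
clock: 6.75
position: [0.5363, 0.0736, 0.0338]
ee_rot: [0.001, 0.717, 0.697, 0.001]
contact_force: [0.7, -0.6, -0.5]
width: 0.0441
gripper_force: 0.0
```

Call:
{"name": "send_rows", "arguments": {"increments": [{"gripper": 1, "linear": [0, 0, 0], "delta_rot": [0, 0, 0]}, {"gripper": 1, "linear": [0, 0, 0], "delta_rot": [0, 0, 0]}, {"gripper": 1, "linear": [0, 0, 0], "delta_rot": [0, 0, 0]}, {"gripper": 1, "linear": [0, 0, 0], "delta_rot": [0, 0, 0]}, {"gripper": 1, "linear": [0, 0, 0], "delta_rot": [0, 0, 0]}, {"gripper": 1, "linear": [0, 0, 0], "delta_rot": [0, 0, 0]}]}}

```text
clock: 7.35
position: [0.536, 0.0735, 0.0336]
ee_rot: [0.001, 0.717, 0.697, 0.001]
contact_force: [-0.7, 0.5, 6.1]
width: 0.0297
gripper_force: 29.6
```

Call:
{"name": "send_rows", "arguments": {"increments": [{"gripper": 1, "linear": [0, 0, 0.015], "delta_rot": [0, 0, 0]}, {"gripper": 1, "linear": [0, 0, 0.035], "delta_rot": [0, 0, 0]}, {"gripper": 1, "linear": [-0.012, 0.015, 0.05], "delta_rot": [0, 0, 0]}, {"gripper": 1, "linear": [-0.037, 0.047, 0.05], "delta_rot": [0, 0, 0]}, {"gripper": 1, "linear": [-0.062, 0.083, 0.05], "delta_rot": [0, 0, 0]}, {"gripper": 1, "linear": [-0.087, 0.118, 0.05], "delta_rot": [0, 0, 0]}, {"gripper": 1, "linear": [-0.106, 0.145, 0.05], "delta_rot": [0, 0, 0]}, {"gripper": 1, "linear": [-0.115, 0.158, 0.05], "delta_rot": [0, 0, 0]}]}}

```text
clock: 8.15
position: [0.4167, 0.2335, 0.0825]
ee_rot: [-0.001, 0.716, 0.698, -0.0]
contact_force: [-0.4, -0.3, -0.9]
width: 0.0294
gripper_force: 29.9
```

Call:
{"name": "send_rows", "arguments": {"increments": [{"gripper": 1, "linear": [0, 0, -0.015], "delta_rot": [0, 0, 0]}, {"gripper": 1, "linear": [0, 0, -0.035], "delta_rot": [0, 0, 0]}, {"gripper": 1, "linear": [0, 0, -0.05], "delta_rot": [0, 0, 0]}, {"gripper": 1, "linear": [0, 0, -0.06], "delta_rot": [0, 0, 0]}, {"gripper": 1, "linear": [0, 0, -0.065], "delta_rot": [0, 0, 0]}, {"gripper": 1, "linear": [0, 0, -0.068], "delta_rot": [0, 0, 0]}, {"gripper": 1, "linear": [0, 0, -0.068], "delta_rot": [0, 0, 0]}, {"gripper": 1, "linear": [0, 0, -0.068], "delta_rot": [0, 0, 0]}]}}

```text
clock: 8.95
position: [0.4207, 0.2316, 0.0148]
ee_rot: [0.0, 0.717, 0.697, 0.001]
contact_force: [0.0, -0.0, -1.1]
width: 0.0299
gripper_force: 29.9
```

Call:
{"name": "send_rows", "arguments": {"increments": [{"gripper": -1, "linear": [0, 0, 0], "delta_rot": [0, 0, 0]}, {"gripper": -1, "linear": [0, 0, 0], "delta_rot": [0, 0, 0]}, {"gripper": -1, "linear": [0, 0, 0], "delta_rot": [0, 0, 0]}, {"gripper": -1, "linear": [0, 0, 0], "delta_rot": [0, 0, 0]}, {"gripper": -1, "linear": [0, 0, 0.02], "delta_rot": [0, 0, 0]}, {"gripper": -1, "linear": [0, 0, 0.05], "delta_rot": [0, 0, 0]}, {"gripper": -1, "linear": [0, 0, 0.09], "delta_rot": [0, 0, 0]}, {"gripper": -1, "linear": [0, 0, 0.13], "delta_rot": [0, 0, 0]}]}}

```text
clock: 9.75
position: [0.4197, 0.2312, 0.1454]
ee_rot: [-0.0, 0.717, 0.697, -0.001]
contact_force: [1.3, 0.7, 1.1]
width: 0.0854
gripper_force: 0.0
```

Call:
{"name": "send_rows", "arguments": {"increments": [{"gripper": -1, "linear": [0.03, -0.016, 0], "delta_rot": [0, 0, -0.02]}, {"gripper": -1, "linear": [0.07, -0.038, 0], "delta_rot": [0, 0, -0.04]}, {"gripper": -1, "linear": [0.11, -0.06, 0], "delta_rot": [0, 0, -0.077]}, {"gripper": -1, "linear": [0.15, -0.082, 0], "delta_rot": [0, 0, -0.077]}, {"gripper": -1, "linear": [0.19, -0.103, 0], "delta_rot": [0, 0, -0.077]}, {"gripper": -0.5, "linear": [0.209, -0.114, 0], "delta_rot": [0, 0, -0.077]}, {"gripper": -0.5, "linear": [0.209, -0.114, 0], "delta_rot": [0, 0, -0.077]}, {"gripper": -0.5, "linear": [0.209, -0.114, 0], "delta_rot": [0, 0, -0.077]}]}}

```text
clock: 10.55
position: [0.6285, 0.1173, 0.1436]
ee_rot: [-0.001, 0.744, 0.669, -0.001]
contact_force: [-0.7, 0.2, -0.1]
width: 0.0641
gripper_force: 0.0
```

```bash
python3 - <<'E'
from rig import get_state, optics
from h import *
s=get_state();im=optics.get_image("wrist");pickle.dump((s,im),open("w2.pkl","wb"))
print(s["position"],s["ee_rot"],s["width"])
sc=optics.get_image("scene")["pixels"][190:370,150:410]
a=cv2.resize(im["pixels"],(780,585))[:,:]
cv2.imwrite("pics/w2.png",np.vstack([cv2.resize(im["pixels"][100:480],None,fx=1,fy=1),np.pad(cv2.resize(sc,(300,208)),((0,0),(0,340),(0,0)))]))
E
```

```text
[0.62851494 0.11730012 0.14364086] [-8.45271519e-04  7.43536810e-01  6.68694134e-01 -6.73097594e-04] 0.06411042989105198
```

View pics/w2.png

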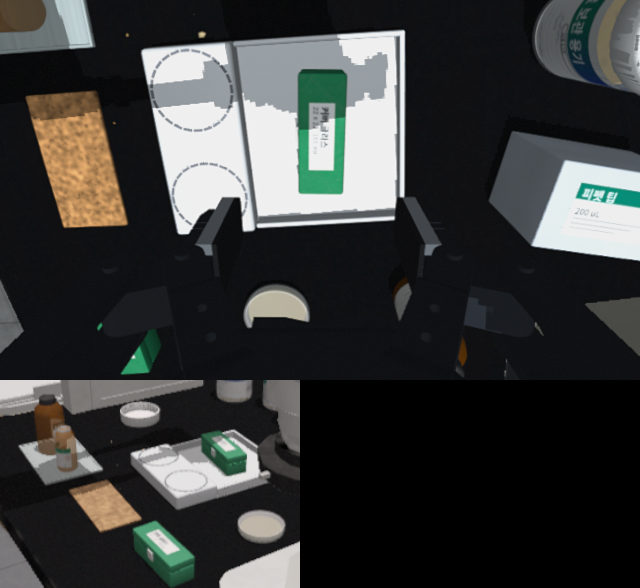

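Both bottles stand upright on the tray, visible in the inset at the lower left, and the old box at (322,230) lies centred between the fingers. I'll descend and grip it.

Call:
{"name": "send_rows", "arguments": {"increments": [{"gripper": -0.5, "linear": [0, 0, -0.03], "delta_rot": [0, 0, 0]}, {"gripper": -0.5, "linear": [0, 0, -0.065], "delta_rot": [0, 0, 0]}, {"gripper": -0.5, "linear": [0, 0, -0.1], "delta_rot": [0, 0, 0]}, {"gripper": -0.5, "linear": [0, 0, -0.125], "delta_rot": [0, 0, 0]}, {"gripper": -0.5, "linear": [0, 0, -0.136], "delta_rot": [0, 0, 0]}, {"gripper": -0.5, "linear": [0, 0, -0.136], "delta_rot": [0, 0, 0]}, {"gripper": 1, "linear": [0, 0, -0.136], "delta_rot": [0, 0, 0]}, {"gripper": 1, "linear": [0, 0, -0.136], "delta_rot": [0, 0, 0]}]}}

```text
clock: 11.45
position: [0.6305, 0.1177, 0.0102]
ee_rot: [0.001, 0.743, 0.669, 0.001]
contact_force: [-1.2, -0.4, 0.3]
width: 0.0355
gripper_force: 0.0
```

Call:
{"name": "send_rows", "arguments": {"increments": [{"gripper": 1, "linear": [0, 0, 0], "delta_rot": [0, 0, 0]}, {"gripper": 1, "linear": [0, 0, 0], "delta_rot": [0, 0, 0]}, {"gripper": 1, "linear": [0, 0, 0], "delta_rot": [0, 0, 0]}, {"gripper": 1, "linear": [0, 0, 0], "delta_rot": [0, 0, 0]}, {"gripper": 1, "linear": [0, 0, 0], "delta_rot": [0, 0, 0]}, {"gripper": 1, "linear": [0, 0, 0], "delta_rot": [0, 0, 0]}]}}

```text
clock: 12.05
position: [0.6307, 0.1177, 0.0104]
ee_rot: [0.001, 0.743, 0.669, 0.002]
contact_force: [-0.9, 0.8, 5.4]
width: 0.0338
gripper_force: 31.6
```

Call:
{"name": "send_rows", "arguments": {"increments": [{"gripper": 1, "linear": [0, 0, 0.015], "delta_rot": [0, 0, 0]}, {"gripper": 1, "linear": [0, 0, 0.035], "delta_rot": [0, 0, 0]}, {"gripper": 1, "linear": [-0.01, 0, 0.055], "delta_rot": [0, 0, 0]}, {"gripper": 1, "linear": [-0.035, -0.002, 0.06], "delta_rot": [0, 0, 0.01]}, {"gripper": 1, "linear": [-0.07, -0.004, 0.06], "delta_rot": [0, 0, 0.03]}, {"gripper": 1, "linear": [-0.105, -0.006, 0.06], "delta_rot": [0, 0, 0.05]}, {"gripper": 1, "linear": [-0.14, -0.008, 0.06], "delta_rot": [0, 0, 0.07]}, {"gripper": 1, "linear": [-0.175, -0.01, 0.06], "delta_rot": [0, 0, 0.07]}]}}

```text
clock: 12.85
position: [0.4528, 0.1072, 0.0687]
ee_rot: [0.0, 0.719, 0.695, 0.0]
contact_force: [-0.3, -0.7, 0.2]
width: 0.0339
gripper_force: 30.8
```

Call:
{"name": "send_rows", "arguments": {"increments": [{"gripper": 1, "linear": [-0.025, -0.002, 0], "delta_rot": [0, 0, 0]}, {"gripper": 1, "linear": [-0.032, -0.002, 0], "delta_rot": [0, 0, 0]}, {"gripper": 1, "linear": [-0.032, -0.002, -0.015], "delta_rot": [0, 0, 0]}, {"gripper": 1, "linear": [-0.032, -0.002, -0.035], "delta_rot": [0, 0, 0]}, {"gripper": 1, "linear": [-0.032, -0.002, -0.05], "delta_rot": [0, 0, 0]}, {"gripper": 1, "linear": [-0.032, -0.002, -0.056], "delta_rot": [0, 0, 0]}, {"gripper": 1, "linear": [-0.032, -0.002, -0.059], "delta_rot": [0, 0, 0]}, {"gripper": 1, "linear": [-0.032, -0.002, -0.059], "delta_rot": [0, 0, 0]}]}}

```text
clock: 13.65
position: [0.4234, 0.1054, 0.0103]
ee_rot: [0.0, 0.719, 0.695, 0.0]
contact_force: [-1.6, -0.8, 4.8]
width: 0.0335
gripper_force: 31.3
```

Call:
{"name": "send_rows", "arguments": {"increments": [{"gripper": -0.5, "linear": [0, 0, 0], "delta_rot": [0, 0, 0]}, {"gripper": -0.5, "linear": [0, 0, 0], "delta_rot": [0, 0, 0]}, {"gripper": -0.5, "linear": [0, 0, 0], "delta_rot": [0, 0, 0]}, {"gripper": -0.5, "linear": [0, 0, 0], "delta_rot": [0, 0, 0]}, {"gripper": -0.5, "linear": [0, 0, 0.02], "delta_rot": [0, 0, 0]}, {"gripper": -0.5, "linear": [0, 0, 0.05], "delta_rot": [0, 0, 0]}, {"gripper": -0.5, "linear": [0, 0, 0.09], "delta_rot": [0, 0, 0]}, {"gripper": -0.5, "linear": [0, 0, 0.13], "delta_rot": [0, 0, 0]}]}}

```text
clock: 14.45
position: [0.4217, 0.1054, 0.1404]
ee_rot: [-0.0, 0.719, 0.695, -0.0]
contact_force: [2.0, 0.7, 0.5]
width: 0.064
gripper_force: 0.0
```

Call:
{"name": "send_rows", "arguments": {"increments": [{"gripper": -0.5, "linear": [0.002, -0.03, 0], "delta_rot": [0, 0, 0.02]}, {"gripper": -0.5, "linear": [0.003, -0.075, 0], "delta_rot": [0, 0, 0.042]}, {"gripper": -0.5, "linear": [0.005, -0.12, 0], "delta_rot": [0, 0, 0.042]}, {"gripper": -0.5, "linear": [0.005, -0.158, 0], "delta_rot": [0, 0, 0.042]}, {"gripper": -0.5, "linear": [0.005, -0.158, 0], "delta_rot": [0, 0, 0.042]}, {"gripper": -0.5, "linear": [0.005, -0.158, 0], "delta_rot": [0, 0, 0.042]}]}}

```text
clock: 15.05
position: [0.427, -0.053, 0.1392]
ee_rot: [-0.0, 0.706, 0.709, 0.0]
contact_force: [0.9, 0.3, 0.3]
width: 0.0639
gripper_force: 0.0
```

```bash
python3 - <<'E'
from rig import get_state, optics
from h import *
s=get_state();im=optics.get_image("wrist");pickle.dump((s,im),open("w3.pkl","wb"))
print(s["position"],s["ee_rot"],s["width"])
cv2.imwrite("pics/w3.png",im["pixels"])
E
```

```text
[ 0.42701332 -0.05303311  0.13918568] [-3.90159231e-04  7.05583401e-01  7.08626765e-01  1.38862860e-04] 0.06390013244912834
```

View pics/w3.png

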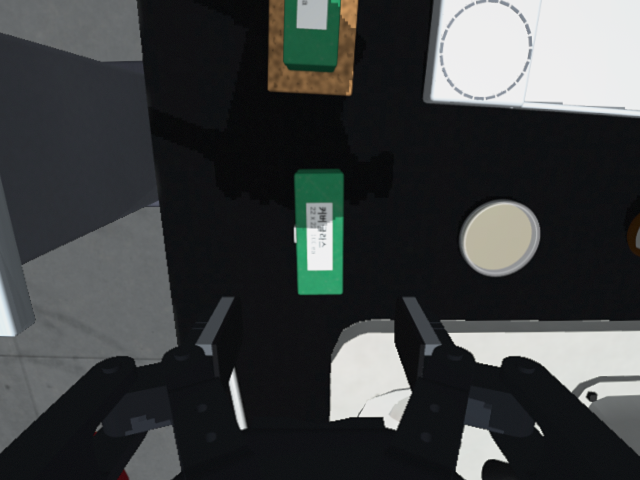

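The new box at (319,232) is centred between the fingers, and the old box lies on the pad. I'll descend and grip.

Call:
{"name": "send_rows", "arguments": {"increments": [{"gripper": -0.5, "linear": [0, 0, -0.03], "delta_rot": [0, 0, 0]}, {"gripper": -0.5, "linear": [0, 0, -0.065], "delta_rot": [0, 0, 0]}, {"gripper": -0.5, "linear": [0, 0, -0.1], "delta_rot": [0, 0, 0]}, {"gripper": -0.5, "linear": [0, 0, -0.122], "delta_rot": [0, 0, 0]}, {"gripper": -0.5, "linear": [0, 0, -0.132], "delta_rot": [0, 0, 0]}, {"gripper": -0.5, "linear": [0, 0, -0.132], "delta_rot": [0, 0, 0]}, {"gripper": 1, "linear": [0, 0, -0.132], "delta_rot": [0, 0, 0]}, {"gripper": 1, "linear": [0, 0, -0.132], "delta_rot": [0, 0, 0]}]}}

```text
clock: 15.9
position: [0.4284, -0.0526, 0.0084]
ee_rot: [0.001, 0.704, 0.71, 0.001]
contact_force: [0.4, 1.0, -0.5]
width: 0.0358
gripper_force: 0.0
```

Call:
{"name": "send_rows", "arguments": {"increments": [{"gripper": 1, "linear": [0, 0, 0], "delta_rot": [0, 0, 0]}, {"gripper": 1, "linear": [0, 0, 0], "delta_rot": [0, 0, 0]}, {"gripper": 1, "linear": [0, 0, 0], "delta_rot": [0, 0, 0]}, {"gripper": 1, "linear": [0, 0, 0], "delta_rot": [0, 0, 0]}, {"gripper": 1, "linear": [0, 0, 0], "delta_rot": [0, 0, 0]}, {"gripper": 1, "linear": [0, 0, 0], "delta_rot": [0, 0, 0]}]}}

```text
clock: 16.5
position: [0.4285, -0.0527, 0.0085]
ee_rot: [0.001, 0.705, 0.709, 0.001]
contact_force: [0.5, 2.1, 6.6]
width: 0.0334
gripper_force: 31.6
```

Call:
{"name": "send_rows", "arguments": {"increments": [{"gripper": 1, "linear": [0, 0, 0.015], "delta_rot": [0, 0, 0]}, {"gripper": 1, "linear": [0, 0, 0.04], "delta_rot": [0, 0, 0]}, {"gripper": 1, "linear": [0.008, 0.007, 0.06], "delta_rot": [0, 0, 0]}, {"gripper": 1, "linear": [0.028, 0.023, 0.07], "delta_rot": [0, 0, -0.01]}, {"gripper": 1, "linear": [0.055, 0.045, 0.07], "delta_rot": [0, 0, -0.02]}, {"gripper": 1, "linear": [0.083, 0.068, 0.07], "delta_rot": [0, 0, -0.03]}, {"gripper": 1, "linear": [0.111, 0.091, 0.07], "delta_rot": [0, 0, -0.044]}, {"gripper": 1, "linear": [0.139, 0.114, 0.07], "delta_rot": [0, 0, -0.044]}]}}

```text
clock: 17.3
position: [0.5671, 0.0622, 0.0777]
ee_rot: [0.0, 0.72, 0.694, 0.0]
contact_force: [0.5, 0.0, -0.7]
width: 0.0336
gripper_force: 30.7
```

Call:
{"name": "send_rows", "arguments": {"increments": [{"gripper": 1, "linear": [0.028, 0.023, 0], "delta_rot": [0, 0, 0]}, {"gripper": 1, "linear": [0.05, 0.041, 0], "delta_rot": [0, 0, 0]}, {"gripper": 1, "linear": [0.061, 0.05, 0], "delta_rot": [0, 0, 0]}, {"gripper": 1, "linear": [0.061, 0.05, 0], "delta_rot": [0, 0, 0]}, {"gripper": 1, "linear": [0.061, 0.05, -0.02], "delta_rot": [0, 0, 0]}, {"gripper": 1, "linear": [0.061, 0.05, -0.04], "delta_rot": [0, 0, 0]}, {"gripper": 1, "linear": [0.061, 0.05, -0.055], "delta_rot": [0, 0, 0]}, {"gripper": 1, "linear": [0.061, 0.05, -0.06], "delta_rot": [0, 0, 0]}]}}

```text
clock: 18.1
position: [0.6242, 0.11, 0.0157]
ee_rot: [-0.001, 0.72, 0.694, -0.002]
contact_force: [0.0, -1.1, 0.6]
width: 0.0332
gripper_force: 30.7
```

Call:
{"name": "send_rows", "arguments": {"increments": [{"gripper": 1, "linear": [0, 0, -0.003], "delta_rot": [0, 0, 0]}, {"gripper": 1, "linear": [0, 0, -0.005], "delta_rot": [0, 0, 0]}, {"gripper": 1, "linear": [0, 0, -0.005], "delta_rot": [0, 0, 0]}, {"gripper": 1, "linear": [0, 0, -0.005], "delta_rot": [0, 0, 0]}]}}

```text
clock: 18.5
position: [0.6276, 0.1114, 0.0131]
ee_rot: [0.0, 0.72, 0.694, 0.0]
contact_force: [0.5, -0.4, -1.6]
width: 0.0334
gripper_force: 30.7
```

Call:
{"name": "send_rows", "arguments": {"increments": [{"gripper": -0.5, "linear": [0, 0, 0], "delta_rot": [0, 0, 0]}, {"gripper": -0.5, "linear": [0, 0, 0], "delta_rot": [0, 0, 0]}, {"gripper": -0.5, "linear": [0, 0, 0], "delta_rot": [0, 0, 0]}, {"gripper": -0.5, "linear": [0, 0, 0], "delta_rot": [0, 0, 0]}, {"gripper": -0.5, "linear": [0, 0, 0.02], "delta_rot": [0, 0, 0]}, {"gripper": -0.5, "linear": [0, 0, 0.06], "delta_rot": [0, 0, 0]}, {"gripper": -1, "linear": [0, 0, 0.1], "delta_rot": [0, 0, 0]}, {"gripper": -1, "linear": [0, 0, 0.14], "delta_rot": [0, 0, 0]}]}}

```text
clock: 19.3
position: [0.627, 0.1114, 0.1536]
ee_rot: [-0.0, 0.72, 0.694, -0.0]
contact_force: [0.9, -0.2, 0.7]
width: 0.0852
gripper_force: 0.0
```

Call:
{"name": "send_rows", "arguments": {"increments": [{"gripper": -1, "linear": [-0.02, 0.02, 0], "delta_rot": [0, 0, 0]}, {"gripper": -1, "linear": [-0.052, 0.048, 0], "delta_rot": [0, 0, 0]}, {"gripper": -1, "linear": [-0.085, 0.08, 0], "delta_rot": [0, 0, 0]}, {"gripper": -1, "linear": [-0.118, 0.11, 0], "delta_rot": [0, 0, 0]}, {"gripper": -1, "linear": [-0.151, 0.141, 0], "delta_rot": [0, 0, 0]}, {"gripper": -1, "linear": [-0.184, 0.171, 0], "delta_rot": [0, 0, 0]}, {"gripper": -1, "linear": [-0.204, 0.19, 0], "delta_rot": [0, 0, 0]}, {"gripper": -1, "linear": [-0.204, 0.19, 0], "delta_rot": [0, 0, 0]}]}}

```text
clock: 20.1
position: [0.42, 0.3033, 0.1525]
ee_rot: [-0.001, 0.719, 0.695, -0.0]
contact_force: [-1.1, -0.7, 0.1]
width: 0.0854
gripper_force: 0.0
```

```bash
python3 - <<'E'
from rig import get_state, optics
from h import *
s=get_state();im=optics.get_image("top");print(s["position"],s["ee_rot"],s["width"])
cv2.imwrite("pics/t2.png",cv2.resize(im["pixels"][160:350,170:430],None,fx=3,fy=3,interpolation=2))
E
```

```text
[0.42002729 0.30332212 0.15249156] [-7.90053724e-04  7.18653472e-01  6.95367867e-01 -3.03490235e-04] 0.0854005837367151
```

View pics/t2.png

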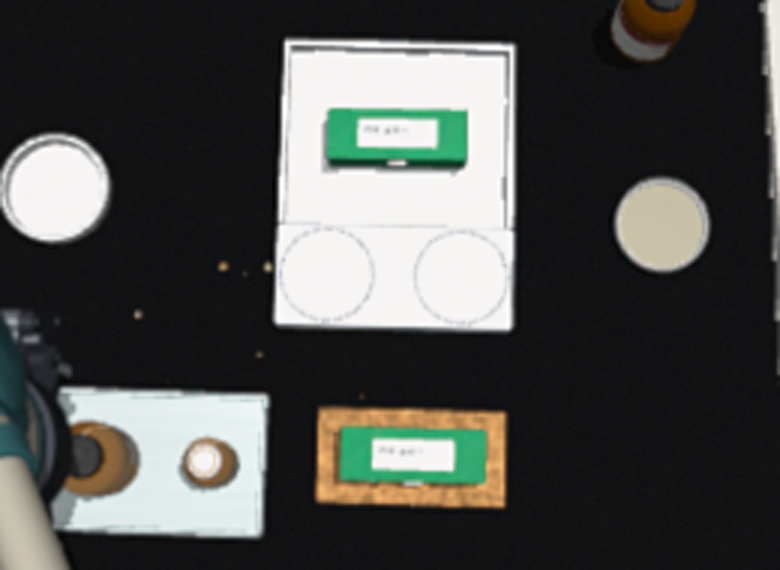

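Both boxes are well centred, the new one at (397,135) in the trough and the old one at (413,455) on the pad. Both bottles still stand on the tray. Now I'll fetch the amber bottle.

Call:
{"name": "send_rows", "arguments": {"increments": [{"gripper": -1, "linear": [0, 0, -0.03], "delta_rot": [0, 0, 0]}, {"gripper": -1, "linear": [0, 0, -0.065], "delta_rot": [0, 0, 0]}, {"gripper": -1, "linear": [0, 0, -0.1], "delta_rot": [0, 0, 0]}, {"gripper": -1, "linear": [0, 0, -0.12], "delta_rot": [0, 0, 0]}, {"gripper": -1, "linear": [0, 0, -0.12], "delta_rot": [0, 0, 0]}, {"gripper": -1, "linear": [0, 0, -0.12], "delta_rot": [0, 0, 0]}]}}

```text
clock: 20.75
position: [0.4244, 0.301, 0.0325]
ee_rot: [0.0, 0.72, 0.694, 0.0]
contact_force: [0.6, -0.4, 0.8]
width: 0.0852
gripper_force: 0.0
```

Call:
{"name": "send_rows", "arguments": {"increments": [{"gripper": 1, "linear": [0, 0, 0], "delta_rot": [0, 0, 0]}, {"gripper": 1, "linear": [0, 0, 0], "delta_rot": [0, 0, 0]}, {"gripper": 1, "linear": [0, 0, 0], "delta_rot": [0, 0, 0]}, {"gripper": 1, "linear": [0, 0, 0], "delta_rot": [0, 0, 0]}, {"gripper": 1, "linear": [0, 0, 0], "delta_rot": [0, 0, 0]}, {"gripper": 1, "linear": [0, 0, 0], "delta_rot": [0, 0, 0]}, {"gripper": 1, "linear": [0, 0, 0], "delta_rot": [0, 0, 0]}, {"gripper": 1, "linear": [0, 0, 0], "delta_rot": [0, 0, 0]}]}}

```text
clock: 21.55
position: [0.4239, 0.3018, 0.0336]
ee_rot: [0.0, 0.72, 0.694, 0.001]
contact_force: [-0.4, -0.6, 6.3]
width: 0.0441
gripper_force: 30.7
```

Call:
{"name": "send_rows", "arguments": {"increments": [{"gripper": 1, "linear": [0, 0, 0.02], "delta_rot": [0, 0, 0]}, {"gripper": 1, "linear": [0, 0, 0.045], "delta_rot": [0, 0, 0]}, {"gripper": 1, "linear": [0.01, -0.013, 0.065], "delta_rot": [0, 0, 0]}, {"gripper": 1, "linear": [0.031, -0.039, 0.07], "delta_rot": [0, 0, 0]}, {"gripper": 1, "linear": [0.056, -0.07, 0.07], "delta_rot": [0, 0, 0]}, {"gripper": 1, "linear": [0.081, -0.101, 0.07], "delta_rot": [0, 0, 0]}, {"gripper": 1, "linear": [0.104, -0.129, 0.07], "delta_rot": [0, 0, 0]}, {"gripper": 1, "linear": [0.114, -0.142, 0.07], "delta_rot": [0, 0, 0]}]}}

```text
clock: 22.35
position: [0.5394, 0.1572, 0.1025]
ee_rot: [0.001, 0.721, 0.693, 0.001]
contact_force: [-0.8, 0.2, -1.1]
width: 0.0438
gripper_force: 31.2
```

Call:
{"name": "send_rows", "arguments": {"increments": [{"gripper": 1, "linear": [0, 0, 0], "delta_rot": [0, 0, 0]}, {"gripper": 1, "linear": [0, 0, -0.015], "delta_rot": [0, 0, 0]}, {"gripper": 1, "linear": [0, 0, -0.03], "delta_rot": [0, 0, 0]}, {"gripper": 1, "linear": [0, 0, -0.042], "delta_rot": [0, 0, 0]}, {"gripper": 1, "linear": [0, 0, -0.048], "delta_rot": [0, 0, 0]}, {"gripper": 1, "linear": [0, 0, -0.051], "delta_rot": [0, 0, 0]}, {"gripper": 1, "linear": [0, 0, -0.051], "delta_rot": [0, 0, 0]}, {"gripper": 1, "linear": [0, 0, -0.051], "delta_rot": [0, 0, 0]}]}}

```text
clock: 23.15
position: [0.5358, 0.1601, 0.0526]
ee_rot: [-0.001, 0.72, 0.694, -0.0]
contact_force: [-4.6, 1.3, 8.4]
width: 0.0441
gripper_force: 32.1
```

Call:
{"name": "send_rows", "arguments": {"increments": [{"gripper": -1, "linear": [0, 0, 0.001], "delta_rot": [0, 0, 0]}, {"gripper": -1, "linear": [0, 0, 0.001], "delta_rot": [0, 0, 0]}, {"gripper": -1, "linear": [0, 0, 0.001], "delta_rot": [0, 0, 0]}, {"gripper": -1, "linear": [0, 0, 0.001], "delta_rot": [0, 0, 0]}, {"gripper": -1, "linear": [0, 0, 0.02], "delta_rot": [0, 0, 0]}, {"gripper": -1, "linear": [0, 0, 0.05], "delta_rot": [0, 0, 0]}, {"gripper": -1, "linear": [0, 0, 0.085], "delta_rot": [0, 0, 0]}, {"gripper": -1, "linear": [0, 0, 0.1], "delta_rot": [0, 0, 0]}]}}

```text
clock: 23.95
position: [0.539, 0.1597, 0.1544]
ee_rot: [0.001, 0.72, 0.694, 0.002]
contact_force: [0.1, 0.8, 0.3]
width: 0.0854
gripper_force: 0.0
```

Call:
{"name": "send_rows", "arguments": {"increments": [{"gripper": -1, "linear": [-0.02, 0.012, 0], "delta_rot": [0, 0, 0]}, {"gripper": -1, "linear": [-0.057, 0.035, 0], "delta_rot": [0, 0, 0]}, {"gripper": -1, "linear": [-0.094, 0.058, 0], "delta_rot": [0, 0, 0]}, {"gripper": -1, "linear": [-0.117, 0.072, 0], "delta_rot": [0, 0, 0]}, {"gripper": -1, "linear": [-0.117, 0.072, 0], "delta_rot": [0, 0, 0]}, {"gripper": -1, "linear": [-0.117, 0.072, 0], "delta_rot": [0, 0, 0]}, {"gripper": -1, "linear": [-0.117, 0.072, 0], "delta_rot": [0, 0, 0]}]}}

```text
clock: 24.65
position: [0.4214, 0.2312, 0.1515]
ee_rot: [0.0, 0.72, 0.694, 0.0]
contact_force: [-1.1, -0.2, 0.3]
width: 0.0852
gripper_force: 0.0
```

Over the dropper now. I'll descend to z 0.015 and grip.

Call:
{"name": "send_rows", "arguments": {"increments": [{"gripper": -1, "linear": [0, 0, -0.03], "delta_rot": [0, 0, 0]}, {"gripper": -1, "linear": [0, 0, -0.07], "delta_rot": [0, 0, 0]}, {"gripper": -1, "linear": [0, 0, -0.11], "delta_rot": [0, 0, 0]}, {"gripper": -1, "linear": [0, 0, -0.13], "delta_rot": [0, 0, 0]}, {"gripper": -1, "linear": [0, 0, -0.136], "delta_rot": [0, 0, 0]}, {"gripper": -1, "linear": [0, 0, -0.136], "delta_rot": [0, 0, 0]}, {"gripper": 1, "linear": [0, 0, -0.136], "delta_rot": [0, 0, 0]}, {"gripper": 1, "linear": [0, 0, -0.136], "delta_rot": [0, 0, 0]}]}}

```text
clock: 25.45
position: [0.4217, 0.2318, 0.0166]
ee_rot: [0.001, 0.72, 0.694, 0.001]
contact_force: [-0.0, -0.1, 0.3]
width: 0.0591
gripper_force: 0.0
```

Call:
{"name": "send_rows", "arguments": {"increments": [{"gripper": 1, "linear": [0, 0, 0], "delta_rot": [0, 0, 0]}, {"gripper": 1, "linear": [0, 0, 0], "delta_rot": [0, 0, 0]}, {"gripper": 1, "linear": [0, 0, 0], "delta_rot": [0, 0, 0]}, {"gripper": 1, "linear": [0, 0, 0], "delta_rot": [0, 0, 0]}, {"gripper": 1, "linear": [0, 0, 0], "delta_rot": [0, 0, 0]}, {"gripper": 1, "linear": [0, 0, 0], "delta_rot": [0, 0, 0]}, {"gripper": 1, "linear": [0, 0, 0], "delta_rot": [0, 0, 0]}, {"gripper": 1, "linear": [0, 0, 0], "delta_rot": [0, 0, 0]}]}}

```text
clock: 26.25
position: [0.4208, 0.2317, 0.0163]
ee_rot: [0.0, 0.72, 0.694, 0.001]
contact_force: [-1.8, -0.2, 5.8]
width: 0.0299
gripper_force: 29.6
```

The straight line would pass close to the amber bottle, so I'll go right first, then forward.

Call:
{"name": "send_rows", "arguments": {"increments": [{"gripper": 1, "linear": [0, 0, 0.02], "delta_rot": [0, 0, 0]}, {"gripper": 1, "linear": [0, 0, 0.045], "delta_rot": [0, 0, 0]}, {"gripper": 1, "linear": [0, -0.015, 0.065], "delta_rot": [0, 0, 0]}, {"gripper": 1, "linear": [0, -0.045, 0.07], "delta_rot": [0, 0, 0]}, {"gripper": 1, "linear": [0, -0.08, 0.07], "delta_rot": [0, 0, 0]}, {"gripper": 1, "linear": [0, -0.115, 0.07], "delta_rot": [0, 0, 0]}, {"gripper": 1, "linear": [0.005, -0.145, 0.07], "delta_rot": [0, 0, 0]}, {"gripper": 1, "linear": [0.025, -0.158, 0.07], "delta_rot": [0, 0, 0]}]}}

```text
clock: 27.05
position: [0.4425, 0.0714, 0.0852]
ee_rot: [-0.001, 0.721, 0.693, -0.001]
contact_force: [-0.3, 0.3, -0.8]
width: 0.0299
gripper_force: 30.1
```

Call:
{"name": "send_rows", "arguments": {"increments": [{"gripper": 1, "linear": [0.03, 0, 0], "delta_rot": [0, 0, 0]}, {"gripper": 1, "linear": [0.06, 0, 0], "delta_rot": [0, 0, 0]}, {"gripper": 1, "linear": [0.08, 0, 0], "delta_rot": [0, 0, 0]}, {"gripper": 1, "linear": [0.09, 0, 0], "delta_rot": [0, 0, 0]}, {"gripper": 1, "linear": [0.09, 0, 0], "delta_rot": [0, 0, 0]}, {"gripper": 1, "linear": [0.09, 0, -0.015], "delta_rot": [0, 0, 0]}, {"gripper": 1, "linear": [0.09, 0, -0.03], "delta_rot": [0, 0, 0]}, {"gripper": 1, "linear": [0.09, 0, -0.04], "delta_rot": [0, 0, 0]}]}}

```text
clock: 27.85
position: [0.5329, 0.0736, 0.0444]
ee_rot: [-0.001, 0.72, 0.694, -0.001]
contact_force: [0.2, 0.2, -0.9]
width: 0.03
gripper_force: 30.1
```

Call:
{"name": "send_rows", "arguments": {"increments": [{"gripper": 1, "linear": [0, 0, -0.006], "delta_rot": [0, 0, 0]}, {"gripper": 1, "linear": [0, 0, -0.01], "delta_rot": [0, 0, 0]}, {"gripper": 1, "linear": [0, 0, -0.01], "delta_rot": [0, 0, 0]}, {"gripper": 1, "linear": [0, 0, -0.01], "delta_rot": [0, 0, 0]}]}}

```text
clock: 28.25
position: [0.5355, 0.0735, 0.0357]
ee_rot: [0.0, 0.72, 0.694, 0.0]
contact_force: [-0.3, -0.3, 0.1]
width: 0.03
gripper_force: 30.1
```

Call:
{"name": "send_rows", "arguments": {"increments": [{"gripper": 1, "linear": [0, 0, -0.001], "delta_rot": [0, 0, 0]}, {"gripper": 1, "linear": [0, 0, -0.001], "delta_rot": [0, 0, 0]}, {"gripper": -1, "linear": [0, 0, -0.001], "delta_rot": [0, 0, 0]}, {"gripper": -1, "linear": [0, 0, -0.001], "delta_rot": [0, 0, 0]}, {"gripper": -1, "linear": [0, 0, -0.001], "delta_rot": [0, 0, 0]}, {"gripper": -1, "linear": [0, 0, -0.001], "delta_rot": [0, 0, 0]}, {"gripper": -1, "linear": [0, 0, 0.02], "delta_rot": [0, 0, 0]}, {"gripper": -1, "linear": [0, 0, 0.05], "delta_rot": [0, 0, 0]}]}}

```text
clock: 29.05
position: [0.5336, 0.0734, 0.0841]
ee_rot: [-0.002, 0.72, 0.694, -0.002]
contact_force: [-0.1, 0.1, 0.2]
width: 0.0854
gripper_force: 0.0
```

Call:
{"name": "send_rows", "arguments": {"increments": [{"gripper": -1, "linear": [0, 0, 0.04], "delta_rot": [0, 0, 0]}, {"gripper": -1, "linear": [0, 0, 0.08], "delta_rot": [0, 0, 0]}, {"gripper": -1, "linear": [-0.03, 0, 0.1], "delta_rot": [0, 0, 0]}, {"gripper": -1, "linear": [-0.07, 0, 0.1], "delta_rot": [0, 0, 0]}, {"gripper": -1, "linear": [-0.11, 0, 0.1], "delta_rot": [0, 0, 0]}, {"gripper": -1, "linear": [-0.15, 0, 0.1], "delta_rot": [0, 0, 0]}, {"gripper": -1, "linear": [-0.15, 0, 0.1], "delta_rot": [0, 0, 0]}, {"gripper": -1, "linear": [-0.15, 0, 0.1], "delta_rot": [0, 0, 0]}]}}

```text
clock: 29.85
position: [0.385, 0.0735, 0.1857]
ee_rot: [0.001, 0.72, 0.694, 0.001]
contact_force: [0.3, -0.6, 0.2]
width: 0.0859
gripper_force: 0.0
```

```bash
python3 - <<'E'
from rig import get_state, optics
from h import *
s=get_state();t=optics.get_image("top")["pixels"][160:350,170:430];c=optics.get_image("scene")["pixels"][190:370,150:410]
print(s["position"],s["contact_force"])
cv2.imwrite("pics/end.png",np.hstack([cv2.resize(t,(400,292)),cv2.resize(c,(400,292))]))
E
```

```text
[0.38504563 0.07347351 0.18568833] [ 0.27404119 -0.64335111  0.19759148]
```

View pics/end.png

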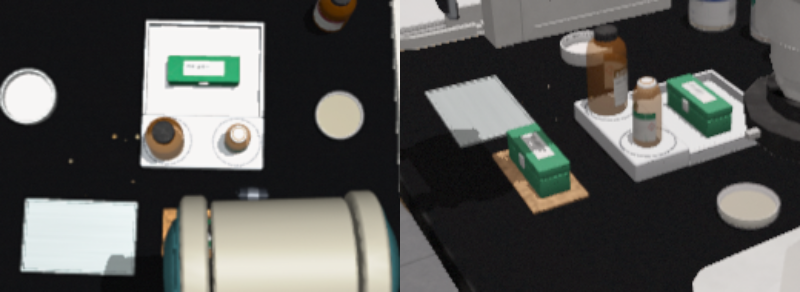

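Both bottles stand upright on their rings, at (163,133) and (237,135) in the top half. The boxes are in the trough and on the pad, and the spare bottle hasn't moved. Handing in.

```bash
python3 -c "
from rig import sign_off
print(sign_off())"
```

```text
the job is handed in; nothing more can be done
None
```

The job is done and handed in at about 30 s on the robot's clock: the final pictures show the boxes swapped, both bottles upright on their own rings and the third bottle where it was; the sign-off gave no verdict.

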